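# Set out the dilution station

## Task

Set out the things that stand along the near edge of the bench for a dilution on the dark bench mat: stand the large beaker in the middle of the stirrer's round plate and the small beaker in the middle of the balance's pan. Then stand the measuring cylinder and the small carton on the mat between the two instruments, the cylinder next to the large beaker and the carton next to the small one, so that all four stand upright in one straight, evenly spaced row. Leave the white adapter and the marker pen where they are.

Things in the scene. Friction and masses are not known exactly. Their poses are not given: they have to be found in the camera images.
- beaker_large: Large empty clear glass beaker, upright, 69 mm high; wall 48 mm across, flaring to 54 mm at the rim (top 7 mm), with a small spout. 49 g, to be gripped round the wall, e.g. 45 mm above its base. Origin: centre of the underside; z up along its axis.
- beaker_small: Small empty clear glass beaker, upright, 57 mm high; wall 40 mm across, flaring to 46 mm at the rim (top 7 mm), with a small spout. 41 g, to be gripped round the wall, e.g. 38 mm above its base. Origin: centre of the underside; z up along its axis.
- cylinder: Clear measuring cylinder, upright, at the near edge of the bench (another one far at the back by the wall is not meant), 182 mm high: round tube 28 mm across (as solid) on a hexagonal blue foot 60 x 52 mm and 8 mm thick. 100 g, to be gripped round the tube, e.g. 145 mm above its base. Origin: centre of the underside; z up along the tube.
- carton: Small plain white carton, upright, 40 x 40 mm and 70 mm high, 80 g. Origin: centre of the underside; x and y are normal to its upright faces, z up.
- stirrer_plate (a point): Centre of the top of the magnetic stirrer's round white plate (92 mm across), 59 mm above the bench. The stirrer is a fixed grey box, 115 x 110 mm with a black knob on its front face, standing on one end of the mat, which end varies; its x points to the back, y to its left, z up; the box reaches 60 mm (knob 70 mm) to the front, 55 mm to the back and to either side of this point.
- balance_pan (a point): Centre of the top of the balance's round steel pan (82 mm across), 44 mm above the bench. The balance is a fixed low white box, 115 x 110 mm with a black display on its front face, standing on the other end of the mat; its x points to the back, y to its left, z up; the box reaches 60 mm to the front, 55 mm to the back and to either side of this point.
- mat: Dark rubber bench mat, fixed, 130 mm (x) by 530 mm (y), 4 mm thick. Origin: centre of the underside; x points to the back, y to the left along the mat's length, z up. The stirrer's plate and the balance's pan are centred on the mat's long centre line, 195 mm either side of its origin, so the two middle places of the evenly spaced row lie on that line 65 mm either side of the origin (130 mm from place to place).
- white_adapter: Bystander, not to be moved: flat white adapter box, 38 x 118 x 22 mm, lying on the bench to the right of the mat. Origin: centre of the underside; y along its length.
- marker: Bystander, not to be moved: black and white marker pen lying on the bench in front of the mat, 135 mm long, 16 mm thick. Origin: centre of the underside; y along its length.
Not all that is in view belongs to the job. Leave any turquoise look-alike of the beaker_large alone.

How it is judged:
By the outcome, as a careful person would: the job done as asked, in the order asked, and still so for the second after the job is handed in, with the robot touching nothing.
It also fails if it takes over 115 s, if anything falls off the work surface, if the arm or the gripper's body presses on something with over 40 N, if the wrist force passes 120 N, or if a joint passes its speed limit or range.

## Robot

A 6-joint arm with a two-finger parallel gripper is mounted at the origin on a cart in front of the work surface, level with it; the furniture and walls round the work are solid. World frame = base frame: x ahead of the robot, y to its left, z up, the work surface at z = 0. Lengths are in m, angles in rad, forces in N, time in s.
With the tool pointing down it reaches from about 0.35 to 0.875 m from the base axis. Payload 4.2 kg.
Tool frame: the origin (TCP) lies midway between the tips of the shut fingers; the grasp point (between the pads) lies behind it (ctrl.grip_depth is the z of the grasp point in the tool frame, in m); z points along the fingers, y is the line along which they close (so a half turn about z gives the same grasp; the last joint's range is limited). The gripper opens to 85 mm and grips with 20 to 120 N. Pads are 22 mm wide; open, the fingers measure 114 mm over their backs; the gripper's body (76 mm by 85 mm) begins 54 mm behind the grasp point. The pads swing forward as they close: fully open they stand 13 mm farther back than shut.
Start: joints at [-1.013, 0.385, 0.008, 0, -1.194, -0.259], TCP at [0.184, -0.597, 0.231] pointing down, gripper open.
Joint ranges: [-3.14, 3.14], [-1.21, 2.06], [-1.07, 1.41], [-3.16, 2.05], [-2.99, -0.16], [-3.1, 3.1]. Speed limits (rad/s): [2.79, 2.79, 3.14, 3.14, 3.14, 3.14].

## Interface

Orientations are given as a unit quaternion [w, x, y, z].
In Python, from bench import ctrl gives the robot as it stands.
- The arm moves only by the tool jog_arm, never from a script. Its arguments are lists of equal length, an entry for each row: "linear": the shift along the tool's x, y, z scaled (see below), a list of three; "twist": the turn about the tool's z scaled (see below). A call has 1 to 8 rows; each row shifts and turns the commanded pose from where the row before left it, along the tool's axes as they then stand; what a row does not reach is not made up. The controller multiplies each number of a shift by 100 cm and each number of a turn by 45 degrees. A row lasts 1/12 s, in which the tool goes at most 41.7 mm and 7.16 degrees, less where a joint would pass 70% of its speed; a pose out of reach is approached as far as the arm can. A call with a number of a shift or a turn outside -1 to 1 is refused whole. A call with a gripper value outside its range is refused whole. "fingers" is the gripper command: -1 is shut, 1 is fully open, values between are in proportion, set as the call begins (left out, the last holds). The fingers move at their own pace and stop on an object; "newtons" is the grip in N (left out, the last holds). Time passes only in rows, so rows that do not move let the fingers close. It gives the time, the measured TCP pose, the force, the opening and the grip force at its end, in the units of the state.
- ctrl.observe(): the state, without advancing time (a new reading comes with each control period).
- ctrl.capture(name): name is "side" or "top"; returns a dict with "img" (400x640x3 uint8, red, green, blue), "K" (3x3 intrinsics, pixels), "k1" (the pictures are not rectified: a ray, as slopes to the right and down, at radius r is drawn at 1 + k1 r^2 times it, then the intrinsics apply), "extrinsics" (4x4, takes a point from camera to world coordinates). Camera axes: x right, y up, looking along -z (the intrinsics and any distortion apply to the point x, -y, -z); pixel columns grow to the right and rows downward; lengths in m; the calibration is good to about 2 mm. A picture is of the moment at which its call begins. There is no depth.
- ctrl.close_job(): hands the job in; it is judged then, once.
The state is a dict: "time": time; "q": joint angles; "joint_vel": joint speeds; "joint_efforts": joint torques, N m; "tool_pos": TCP position; "tcp_rot": TCP orientation; "contact_force": force on the tool from outside, world axes, zero at the start; "ft_torque": the same for the moment, N m; "opening": opening from 0.0 (shut) to 1.0 (fully open); "grip_force": force on a finger pad.
Only numpy, scipy, OpenCV 4.12 (cv2) and the standard library are available. Lean on these libraries where they do the work, as an engineer would, in place of code of your own. Each camera call takes 0.05 s, during which the arm holds its last target. There are 200 camera calls.

## Working session

There is one attempt and no reset: what is moved stays moved. The work goes in short steps, Python scripts to look and compute and a tool call to move; the robot and the scene stay as the last step left them, time stands still between calls to the robot, and variables do not carry over. Pictures are saved under pics/ and viewed, at most 14 in all, crops included, and the job is handed in when it is done.

Besides the shell and the picture viewer there is one more tool, called after "Emit:" in YAML: its name, and indented under it one key for each argument. jog_arm: Moves the arm, as the interface text tells. Its arguments: {"type":"object","properties":{"linear":{"type":"array","items":{"type":"array","items":{"type":"number","minimum":-1,"maximum":1}}},"twist":{"type":"array","items":{"type":"number","minimum":-1,"maximum":1}},"fingers":{"type":"number"},"newtons":{"type":"number"}},"required":["linear","twist"]}

```bash
mkdir -p pics; ls; cat > h.py <<'E'
import numpy as np, cv2
from bench import ctrl
def cap(n,f):
    c=ctrl.capture(n); cv2.imwrite(f'pics/{f}.png',c['img'][:,:,::-1])
    np.savez(f'pics/{f}.npz',**{k:np.array(v) for k,v in c.items()}); return c
def load(f): return np.load(f'pics/{f}.npz')
def pix2w(c,u,v,z):
    K=c['K'];k=float(c['k1']);d=np.array([(u-K[0,2])/K[0,0],(v-K[1,2])/K[1,1]]);s=d.copy()
    for _ in range(20): s=d/(1+k*(s@s))
    T=c['extrinsics'];r=T[:3,:3]@np.array([s[0],-s[1],-1]);o=T[:3,3]
    return o+r*(z-o[2])/r[2]
def w2pix(c,p):
    K=c['K'];k=float(c['k1']);T=c['extrinsics'];q=T[:3,:3].T@(np.array(p)-T[:3,3])
    s=np.array([q[0],-q[1]])/-q[2]; s=s*(1+k*(s@s)); return np.array([K[0,0]*s[0]+K[0,2],K[1,1]*s[1]+K[1,2]])
E
python3 - <<'E'
from h import *
for n in('top','side'):
    c=cap(n,n+'0'); print(n,c['extrinsics'].round(3).tolist(),c['K'].tolist(),c['k1'])
    cv2.imwrite(f'pics/{n}0b.png',cv2.resize(c['img'][:,:,::-1],(800,500),interpolation=cv2.INTER_CUBIC))
print(ctrl.observe(),ctrl.grip_depth)
E
```

```text
pics
top [[-0.01, 0.988, -0.153, 0.334], [-1.0, -0.011, -0.005, -0.039], [-0.006, 0.153, 0.988, 1.213], [0.0, 0.0, 0.0, 1.0]] [[394.81857152340643, 0.0, 311.1971697044071], [0.0, 394.81857152340643, 198.11494940198116], [0.0, 0.0, 1.0]] -0.033589001817742756
side [[-0.986, 0.103, -0.131, 0.292], [-0.166, -0.561, 0.811, 1.312], [0.01, 0.822, 0.57, 1.009], [0.0, 0.0, 0.0, 1.0]] [[476.8634085026931, 0.0, 320.3570961135943], [0.0, 476.8634085026931, 193.53592529316268], [0.0, 0.0, 1.0]] -0.07791979974173047
{'time': 0.1, 'q': array([-1.01343347e+00,  3.85474644e-01,  6.78234228e-03, -4.42695560e-04,
       -1.19400246e+00, -2.58616926e-01]), 'joint_vel': array([-0.00158298, -0.000418  ,  0.00574207,  0.00261225, -0.00106937,
       -0.00039748]), 'joint_efforts': array([-3.71581309e-04, -3.93317735e+01,  1.88929904e+01,  4.19783056e+00,
       -2.55243751e-03,  9.47991595e-06]), 'tool_pos': array([ 0.1838299 , -0.59681485,  0.23034063]), 'tcp_rot': array([-1.87761253e-04, -1.48737311e-01,  9.88876266e-01,  9.52938053e-04]), 'contact_force': array([ 0.04114523, -0.86662148,  0.02356939]), 'ft_torque': array([0.03764565, 0.01077465, 0.02744408]), 'grip_force': 0.0, 'opening': 0.9995465064643047} -0.0187
```

View pics/top0b.png

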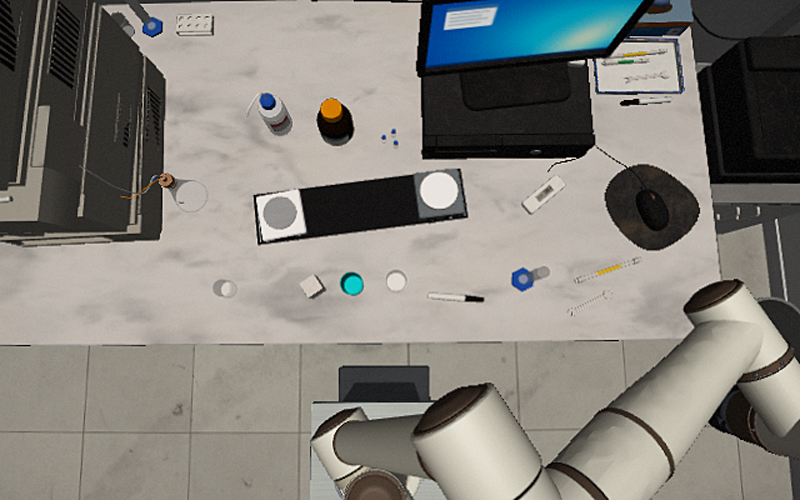

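View pics/side0b.png

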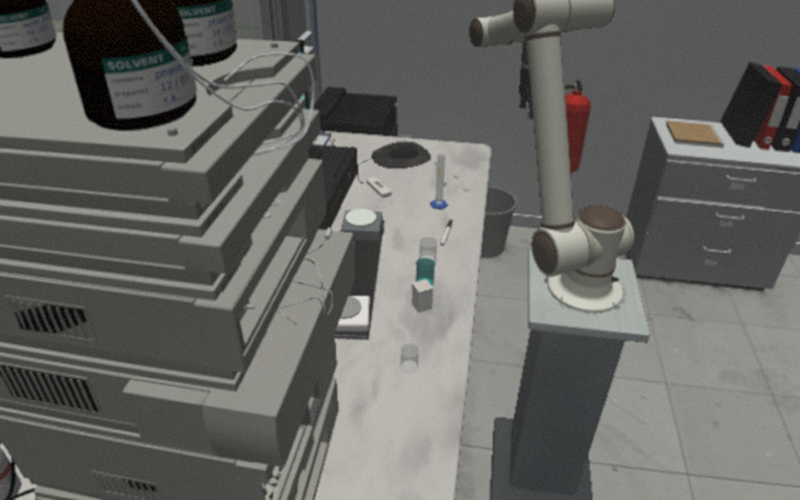

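Top view: balance at left (280,212), stirrer at right (438,191). Along the near edge are a beaker (225,288), the carton (312,286), the turquoise decoy (352,284), a beaker (396,282), the marker (455,297) and the cylinder (522,279). I'll enlarge.

```bash
python3 - <<'E'
from h import *
i=cv2.imread('pics/top0.png')
cv2.imwrite('pics/a.png',cv2.resize(i[130:250,170:435],(795,360),interpolation=cv2.INTER_CUBIC))
A=[cv2.resize(i[215:245,x:x+40],(400,300),interpolation=cv2.INTER_CUBIC) for x in (160,235,298,400)]
cv2.imwrite('pics/b.png',np.vstack([np.hstack(A[:2]),np.hstack(A[2:])]))
E
```

```text
(no output)
```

View pics/a.png

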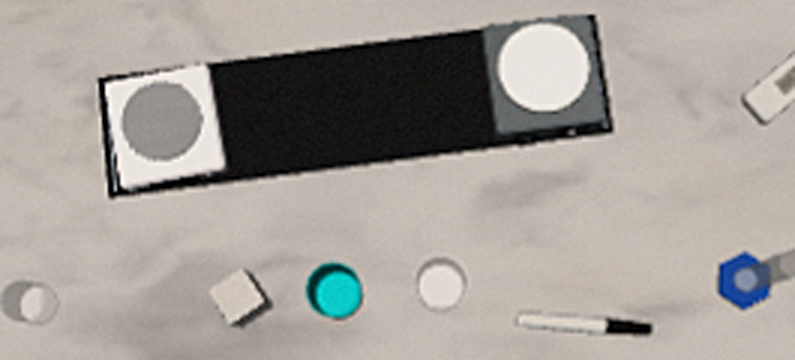

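View pics/b.png

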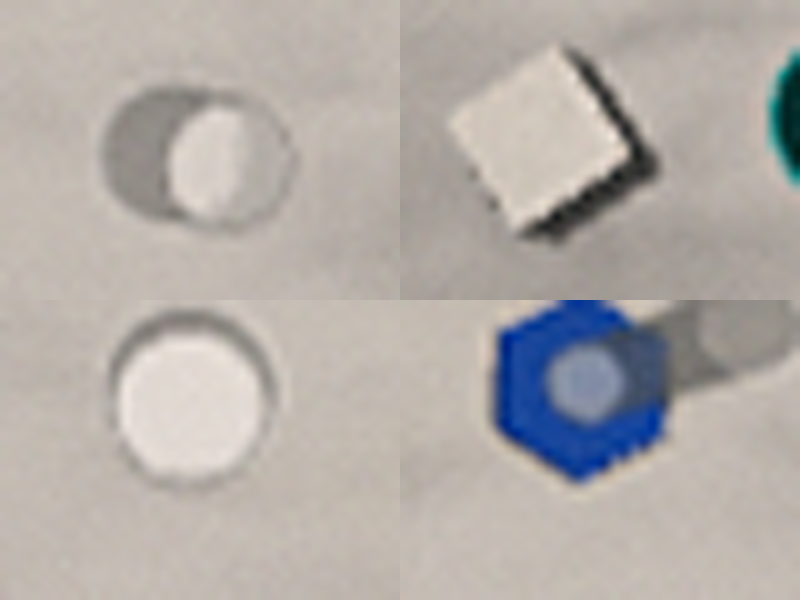

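Close-up: left beaker's base circle is centred near crop (231,162) with its rim displaced left; the carton's top is centred near (541,142), turned about 33°. The right beaker's base is at (193,407), and the hexagon foot is at (581,390) with its tube base at (585,382). The stirrer plate is at (544,68) and the pan at (162,121).

```bash
python3 - <<'E'
from h import *
c=load('top0')
def f(x0,y0,s,u,v,z): return pix2w(c,x0+(u+.5)/s-.5,y0+(v+.5)/s-.5,z)
g=lambda n,*a:print(n,f(*a)[:2].round(4))
g('small base',160,215,10,231,162,.001)
for u,v in((165,162),(298,162)): g(' edge',160,215,10,u,v,.001)
g('small rim',160,215,10,170,152,.057)
print([w2pix(c,[*f(160,215,10,231,162,.001)[:2],.057])])
g('large base',298,215,10,193,107,.001); g('large rim',298,215,10,193,100,.069)
for u in(108,278): g(' rimedge',298,215,10,u,100,.069)
P=[f(235,215,10,u,v,.07)[:2] for u,v in((160,43),(235,145),(118,237),(47,123))]
print('carton corners',np.round(P,4).tolist(),np.mean(P,0)); P=np.array(P)
for i in range(4):
  d=P[(i+1)%4]-P[i]; print(np.linalg.norm(d),np.degrees(np.arctan2(d[1],d[0])))
g('cyl foot',400,215,10,581,90,.008) if 0 else g('cyl foot',400,215,10,181,90,.008); g('cyl tube base',400,215,10,185,82,.008)
g('cyl top',400,215,10,350,30,.182)
s=f(170,130,3,544,68,.059)[:2]; b=f(170,130,3,162,121,.044)[:2]
print('st',s,'bal',b,np.linalg.norm(s-b), 'dir',np.degrees(np.arctan2(*(b-s)[::-1])), [ (s+(b-s)*k/3).round(4).tolist() for k in (1,2)])
M=[f(170,130,3,u,v,.004)[:2] for u,v in((99,78),(595,15),(612,132),(111,196))]
print('mat',np.mean(M,0),np.round(M,3).tolist())
E
```

```text
small base [0.4243 0.3639]
 edge [0.4244 0.3845]
 edge [0.4241 0.3431]
small rim [0.4232 0.3635]
[array([176.43300705, 229.38153686])]
large base [ 0.4373 -0.0501]
large rim [ 0.4335 -0.0496]
 rimedge [ 0.4338 -0.0249]
 rimedge [ 0.4332 -0.0742]
carton corners [[0.452, 0.1432], [0.4221, 0.121], [0.3958, 0.1546], [0.429, 0.1758]] [0.42468947 0.14867117]
0.03723759979037407 -143.43363907974836
0.042674141042244554 128.01485913015625
0.03935511337002203 32.51434638145032
0.03989067760503601 -54.78448729410939
cyl foot [ 0.4385 -0.3586]
cyl tube base [ 0.4409 -0.36  ]
cyl top [ 0.4386 -0.3578]
st [ 0.65110788 -0.15511371] bal [0.60450958 0.23138216] 0.3892948238931302 dir 96.874746983058 [[0.6356, -0.0263], [0.62, 0.1026]]
mat [0.6290227  0.03864124] [[0.661, 0.309], [0.724, -0.216], [0.597, -0.23], [0.535, 0.292]]
```

Emit:
jog_arm:
  linear:
    - [0, 0, 0]
    - [0, 0, 0]
    - [0, 0, 0]
    - [0, 0, 0]
    - [0, 0, 0]
    - [0, 0, 0]
  twist: [-0.15, -0.15, -0.15, -0.15, -0.15, -0.15]
  fingers: 1
  newtons: 25

```text
time: 0.6
tool_pos: [0.1839, -0.597, 0.2306]
tcp_rot: [0.0, -0.484, 0.875, 0.001]
contact_force: [-0.1, -0.3, -0.1]
opening: 1.0
grip_force: 0.0
```

Emit:
jog_arm:
  linear:
    - [0, 0, 0]
    - [0, 0, 0]
    - [0, 0, 0]
    - [0, 0, 0]
    - [0, 0, 0]
  twist: [-0.15, -0.15, -0.15, -0.15, -0.12]

```text
time: 1.02
tool_pos: [0.1839, -0.5969, 0.2306]
tcp_rot: [-0.0, 0.709, -0.705, -0.001]
contact_force: [0.3, 0.1, -0.5]
opening: 1.0
grip_force: 0.0
```

Emit:
jog_arm:
  linear:
    - [-0.034, -0.0155, 0]
    - [-0.034, -0.0155, 0]
    - [-0.034, -0.0155, 0]
    - [-0.034, -0.0155, 0]
    - [-0.034, -0.0155, 0]
    - [-0.034, -0.0155, 0]
    - [-0.034, -0.0155, 0]
    - [-0.034, -0.0155, 0]
  twist: [0, 0, 0, 0, 0, 0, 0, 0]

```text
time: 1.68
tool_pos: [0.3079, -0.3234, 0.2311]
tcp_rot: [0.0, -0.707, 0.707, 0.0]
contact_force: [1.5, -0.2, 0.1]
opening: 0.998
grip_force: 0.0
```

Emit:
jog_arm:
  linear:
    - [-0.0342, -0.016, 0]
    - [-0.0342, -0.016, 0]
    - [-0.0342, -0.016, 0]
    - [-0.0342, -0.016, 0]
    - [-0.0342, -0.016, 0]
    - [-0.0342, -0.016, 0]
    - [-0.0342, -0.016, 0]
    - [-0.034, -0.016, 0]
  twist: [0, 0, 0, 0, 0, 0, 0, 0]

```text
time: 2.35
tool_pos: [0.4358, -0.0499, 0.2313]
tcp_rot: [-0.0, 0.707, -0.707, -0.0]
contact_force: [0.6, -0.9, -0.7]
opening: 1.002
grip_force: 0.0
```

Emit:
jog_arm:
  linear:
    - [0, 0, 0]
    - [0, 0, 0.035]
    - [0, 0, 0.035]
    - [0, 0, 0.035]
    - [0, 0, 0.035]
    - [0, 0, 0.035]
    - [0, 0, 0.02]
    - [0, 0, 0.012]
  twist: [0, 0, 0, 0, 0, 0, 0, 0]

```text
time: 3.02
tool_pos: [0.4335, -0.0525, 0.0215]
tcp_rot: [-0.002, -0.707, 0.707, 0.002]
contact_force: [-0.1, 1.7, 0.2]
opening: 0.995
grip_force: 0.0
```

Emit:
jog_arm:
  linear:
    - [0, 0, 0]
    - [0, 0, 0]
    - [0, 0, 0]
    - [0, 0, 0]
    - [0, 0, 0]
    - [0, 0, 0]
    - [0, 0, 0]
  twist: [0, 0, 0, 0, 0, 0, 0]
  fingers: -1
  newtons: 25

```text
time: 3.6
tool_pos: [0.4365, -0.0517, 0.0253]
tcp_rot: [-0.001, 0.707, -0.707, 0.001]
contact_force: [-1.3, -0.9, 7.1]
opening: 0.573
grip_force: 22.0
```

Emit:
jog_arm:
  linear:
    - [0, 0, -0.01]
    - [0, 0, -0.03]
    - [0, 0, -0.03]
    - [0, 0, -0.03]
  twist: [0, 0, 0, 0]

```text
time: 3.93
tool_pos: [0.4352, -0.0519, 0.1254]
tcp_rot: [0.0, 0.707, -0.707, -0.0]
contact_force: [0.7, 0.0, -0.0]
opening: 0.577
grip_force: 23.6
```

Emit:
jog_arm:
  linear:
    - [0.013, -0.027, 0]
    - [0.013, -0.027, 0]
    - [0.013, -0.027, 0]
    - [0.013, -0.027, 0]
    - [0.013, -0.027, 0]
    - [0.013, -0.027, 0]
    - [0.013, -0.027, 0]
    - [0.013, -0.026, 0]
  twist: [0, 0, 0, 0, 0, 0, 0, 0]

```text
time: 4.6
tool_pos: [0.6519, -0.1563, 0.124]
tcp_rot: [-0.0, 0.707, -0.707, -0.0]
contact_force: [0.2, -1.0, 0.4]
opening: 0.572
grip_force: 23.6
```

Emit:
jog_arm:
  linear:
    - [0, 0, 0]
    - [0, 0, 0]
    - [0, 0, 0]
  twist: [0, 0, 0]

```text
time: 4.85
tool_pos: [0.65, -0.1555, 0.1236]
tcp_rot: [-0.0, -0.707, 0.707, 0.001]
contact_force: [-0.0, -0.5, -0.2]
opening: 0.571
grip_force: 23.6
```

```bash
python3 - <<'E'
from h import *
o=ctrl.observe();print(o['tool_pos'],o['opening'],o['grip_force'],o['contact_force'])
A=[]
for n in('side','top'):
    c=cap(n,n+'1'); p=w2pix(c,o['tool_pos']).astype(int); print(n,p)
    x,y=p[0]-40,p[1]-30; A.append(cv2.resize(c['img'][y:y+60,x:x+40*2,::-1],(640,480),interpolation=cv2.INTER_CUBIC)); print(x,y)
cv2.imwrite('pics/c.png',cv2.resize(np.hstack(A),(800,300)))
E
```

```text
[ 0.64995822 -0.15554159  0.12356332] 0.5712247959908059 23.605618218557538 [-0.04664716 -0.47456364 -0.19210982]
side [288 157]
248 127
top [353 146]
313 116
```

View pics/c.png

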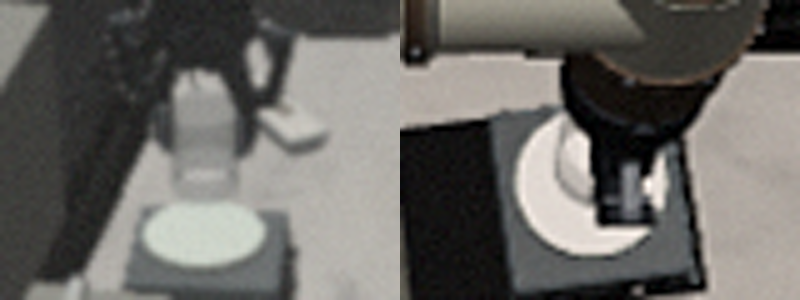

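The beaker hangs upright in the gripper above the stirrer plate. In the side crop its base is at (205,185) over the plate at (203,232).

Emit:
jog_arm:
  linear:
    - [0.001, -0.001, 0.01]
    - [0, 0, 0.01]
    - [0, 0, 0.01]
    - [0, 0, 0.006]
    - [0, 0, 0.003]
    - [0, 0, 0]
    - [0, 0, 0]
  twist: [0, 0, 0, 0, 0, 0, 0]

```text
time: 5.53
tool_pos: [0.6518, -0.1567, 0.085]
tcp_rot: [0.0, 0.707, -0.707, -0.0]
contact_force: [0.3, -0.5, -1.5]
opening: 0.567
grip_force: 24.5
```

Emit:
jog_arm:
  linear:
    - [0, 0, 0]
    - [0, 0, 0]
  twist: [0, 0]

```text
time: 5.7
tool_pos: [0.652, -0.1566, 0.0852]
tcp_rot: [-0.0, 0.707, -0.707, 0.0]
contact_force: [0.3, -0.6, -0.1]
opening: 0.569
grip_force: 24.5
```

Emit:
jog_arm:
  linear:
    - [0, 0, 0.001]
    - [0, 0, 0.0005]
    - [0, 0, 0]
  twist: [0, 0, 0]

```text
time: 5.95
tool_pos: [0.6521, -0.1568, 0.0844]
tcp_rot: [-0.0, 0.707, -0.707, 0.0]
contact_force: [-0.6, 0.4, 3.1]
opening: 0.574
grip_force: 24.1
```

Emit:
jog_arm:
  linear:
    - [0, 0, 0]
    - [0, 0, 0]
    - [0, 0, 0]
    - [0, 0, 0]
    - [0, 0, 0]
    - [0, 0, 0]
  twist: [0, 0, 0, 0, 0, 0]
  fingers: 1

```text
time: 6.45
tool_pos: [0.6518, -0.1567, 0.0837]
tcp_rot: [0.0, 0.707, -0.707, -0.0]
contact_force: [-0.5, 0.0, 0.5]
opening: 1.002
grip_force: 0.0
```

Emit:
jog_arm:
  linear:
    - [0, 0, -0.02]
    - [0, 0, -0.03]
    - [0, 0, -0.03]
    - [0, 0, -0.03]
    - [0, 0, -0.03]
  twist: [0, 0, 0, 0, 0]

```text
time: 6.87
tool_pos: [0.6516, -0.1567, 0.2252]
tcp_rot: [0.0, 0.707, -0.707, -0.0]
contact_force: [0.4, 0.4, -0.0]
opening: 0.999
grip_force: 0.0
```

Emit:
jog_arm:
  linear:
    - [-0.0325, 0.0142, 0]
    - [-0.0325, 0.0142, 0]
    - [-0.0325, 0.0142, 0]
    - [-0.0325, 0.0142, 0]
    - [-0.0325, 0.0142, 0]
    - [-0.0325, 0.0142, 0]
    - [-0.0325, 0.0142, 0]
    - [-0.0325, 0.0142, 0]
  twist: [0, 0, 0, 0, 0, 0, 0, 0]

```text
time: 7.53
tool_pos: [0.5372, 0.1046, 0.224]
tcp_rot: [-0.0, 0.707, -0.707, 0.0]
contact_force: [0.9, 0.8, -0.4]
opening: 0.999
grip_force: 0.0
```

Emit:
jog_arm:
  linear:
    - [-0.0325, 0.0142, 0]
    - [-0.0325, 0.0142, 0]
    - [-0.0325, 0.0142, 0]
    - [-0.0325, 0.0142, 0]
    - [-0.0325, 0.0142, 0]
    - [-0.0325, 0.0142, 0]
    - [-0.0325, 0.0142, 0]
    - [-0.033, 0.0145, 0]
  twist: [0, 0, 0, 0, 0, 0, 0, 0]

```text
time: 8.2
tool_pos: [0.4231, 0.3651, 0.2241]
tcp_rot: [-0.0, 0.707, -0.707, -0.0]
contact_force: [1.0, -0.5, -0.7]
opening: 0.998
grip_force: 0.0
```

Emit:
jog_arm:
  linear:
    - [0, 0, 0]
    - [0, 0, 0.035]
    - [0, 0, 0.035]
    - [0, 0, 0.035]
    - [0, 0, 0.035]
    - [0, 0, 0.03]
    - [0, 0, 0.02]
    - [0, 0, 0.016]
  twist: [0, 0, 0, 0, 0, 0, 0, 0]

```text
time: 8.87
tool_pos: [0.4236, 0.3625, 0.0156]
tcp_rot: [0.002, 0.707, -0.707, 0.0]
contact_force: [-0.0, 0.4, 1.3]
opening: 1.004
grip_force: 0.0
```

Emit:
jog_arm:
  linear:
    - [0, 0, 0]
    - [0, 0, 0]
    - [0, 0, 0]
    - [0, 0, 0]
    - [0, 0, 0]
    - [0, 0, 0]
    - [0, 0, 0]
    - [0, 0, 0]
  twist: [0, 0, 0, 0, 0, 0, 0, 0]
  fingers: -1

```text
time: 9.53
tool_pos: [0.4249, 0.3646, 0.0194]
tcp_rot: [-0.002, 0.707, -0.707, -0.0]
contact_force: [-0.8, -0.3, 6.5]
opening: 0.501
grip_force: 25.4
```

Emit:
jog_arm:
  linear:
    - [0, 0, -0.01]
    - [0, 0, -0.03]
    - [0, 0, -0.03]
    - [0, 0, -0.03]
    - [0, 0, 0]
  twist: [0, 0, 0, 0, 0]

```text
time: 9.95
tool_pos: [0.4267, 0.3666, 0.1248]
tcp_rot: [-0.006, 0.708, -0.706, -0.0]
contact_force: [0.9, 2.0, -0.4]
opening: 0.505
grip_force: 25.6
```

Emit:
jog_arm:
  linear:
    - [0.0165, -0.0225, 0]
    - [0.0165, -0.0225, 0]
    - [0.0165, -0.0225, 0]
    - [0.0165, -0.0225, 0]
    - [0.0165, -0.0225, 0]
    - [0.0165, -0.0225, 0]
    - [0.0165, -0.0225, 0]
    - [0.0165, -0.0225, 0]
  twist: [0, 0, 0, 0, 0, 0, 0, 0]

```text
time: 10.62
tool_pos: [0.6049, 0.2306, 0.118]
tcp_rot: [0.0, 0.707, -0.707, -0.0]
contact_force: [0.7, 0.7, -0.0]
opening: 0.511
grip_force: 25.6
```

Emit:
jog_arm:
  linear:
    - [0, 0, 0]
    - [0, 0, 0]
    - [0, 0, 0]
    - [0, 0, 0]
  twist: [0, 0, 0, 0]

```text
time: 10.95
tool_pos: [0.6033, 0.2322, 0.1179]
tcp_rot: [0.0, 0.708, -0.707, -0.0]
contact_force: [0.0, -0.3, -1.1]
opening: 0.504
grip_force: 25.7
```

```bash
python3 - <<'E'
from h import *
o=ctrl.observe();print(o['tool_pos'],o['tcp_rot'],o['opening'],o['grip_force'],o['contact_force'])
A=[]
for n in('side','top'):
    c=cap(n,n+'2'); p=w2pix(c,o['tool_pos']).astype(int); print(n,p)
    x,y=p[0]-30,p[1]-30;  print(x,y); A.append(cv2.resize(c['img'][y:y+60,x:x+60,::-1],(400,400),interpolation=cv2.INTER_CUBIC))
cv2.imwrite('pics/d.png',np.hstack(A))
E
```

```text
[0.60334581 0.23224314 0.1178858 ] [ 1.83166147e-04  7.07532206e-01 -7.06681056e-01 -1.71608891e-04] 0.5044567901601457 25.651500086278247 [ 0.03869963 -0.29190272 -1.0545649 ]
side [274 225]
244 195
top [217 164]
187 134
```

View pics/d.png

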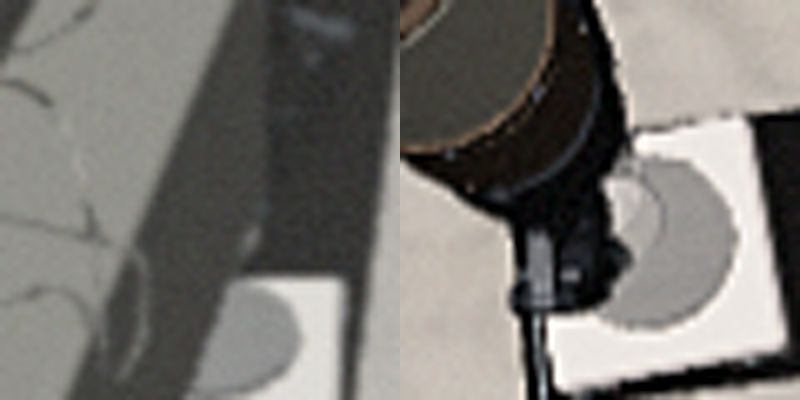

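The small beaker is held; its right edge shows at (663,205) in the top crop, over the pan. The side view is blocked by the rack.

Emit:
jog_arm:
  linear:
    - [0.001, -0.001, 0.01]
    - [0, 0, 0.015]
    - [0, 0, 0.012]
    - [0, 0, 0.01]
    - [0, 0, 0.005]
    - [0, 0, 0.001]
    - [0, 0, 0]
    - [0, 0, 0]
  twist: [0, 0, 0, 0, 0, 0, 0, 0]

```text
time: 11.72
tool_pos: [0.6054, 0.2309, 0.0649]
tcp_rot: [-0.0, 0.707, -0.707, 0.0]
contact_force: [0.3, 0.5, -0.9]
opening: 0.501
grip_force: 25.7
```

Emit:
jog_arm:
  linear:
    - [0, 0, 0.001]
    - [0, 0, 0]
    - [0, 0, 0]
  twist: [0, 0, 0]

```text
time: 11.97
tool_pos: [0.6053, 0.2308, 0.0639]
tcp_rot: [-0.0, 0.707, -0.707, 0.0]
contact_force: [-0.7, -0.6, 0.0]
opening: 0.502
grip_force: 25.7
```

Emit:
jog_arm:
  linear:
    - [0, 0, 0.001]
    - [0, 0, 0]
    - [0, 0, 0]
  twist: [0, 0, 0]

```text
time: 12.22
tool_pos: [0.6054, 0.2309, 0.0636]
tcp_rot: [-0.0, 0.707, -0.707, 0.0]
contact_force: [-1.1, 0.3, 5.0]
opening: 0.502
grip_force: 25.8
```

Emit:
jog_arm:
  linear:
    - [0, 0, 0]
    - [0, 0, 0]
    - [0, 0, 0]
    - [0, 0, 0]
    - [0, 0, 0]
    - [0, 0, 0]
  twist: [0, 0, 0, 0, 0, 0]
  fingers: 1

```text
time: 12.72
tool_pos: [0.6052, 0.2307, 0.0626]
tcp_rot: [0.0, 0.707, -0.707, -0.0]
contact_force: [-0.5, 0.4, 0.4]
opening: 1.004
grip_force: 0.0
```

Emit:
jog_arm:
  linear:
    - [0, 0, -0.02]
    - [0, 0, -0.03]
    - [0, 0, -0.035]
    - [0, 0, -0.035]
    - [0, 0, -0.035]
    - [0, 0, -0.035]
  twist: [0, 0, 0, 0, 0, 0]

```text
time: 13.22
tool_pos: [0.6049, 0.2306, 0.2546]
tcp_rot: [-0.0, 0.707, -0.707, -0.0]
contact_force: [0.0, 0.3, 0.6]
opening: 1.001
grip_force: 0.0
```

Emit:
jog_arm:
  linear:
    - [0.033, 0.0092, 0]
    - [0.033, 0.0092, 0]
    - [0.033, 0.0092, 0]
    - [0.033, 0.0092, 0]
    - [0.033, 0.0092, 0]
    - [0.033, 0.0092, 0]
    - [0.033, 0.0092, 0]
    - [0.033, 0.0092, 0]
  twist: [0, 0, 0, 0, 0, 0, 0, 0]

```text
time: 13.88
tool_pos: [0.5309, -0.0347, 0.253]
tcp_rot: [-0.0, 0.707, -0.707, 0.0]
contact_force: [0.1, -0.2, 0.3]
opening: 1.005
grip_force: 0.0
```

Emit:
jog_arm:
  linear:
    - [0.033, 0.0092, 0]
    - [0.033, 0.0092, 0]
    - [0.033, 0.0092, 0]
    - [0.033, 0.0092, 0]
    - [0.033, 0.0092, 0]
    - [0.033, 0.0092, 0]
    - [0.033, 0.0092, 0]
    - [0.033, 0.0092, 0]
  twist: [0, 0, 0, 0, 0, 0, 0, 0]

```text
time: 14.55
tool_pos: [0.4574, -0.2988, 0.253]
tcp_rot: [-0.0, 0.707, -0.707, 0.0]
contact_force: [0.1, 0.0, -0.5]
opening: 1.004
grip_force: 0.0
```

Emit:
jog_arm:
  linear:
    - [0.031, 0.01, 0]
    - [0.03, 0.01, 0]
    - [0, 0, 0]
    - [0, 0, 0]
  twist: [0, 0, 0, 0]

```text
time: 14.88
tool_pos: [0.4374, -0.3596, 0.2524]
tcp_rot: [-0.0, -0.706, 0.708, 0.0]
contact_force: [-0.3, 1.3, -0.7]
opening: 1.001
grip_force: 0.0
```

```bash
python3 - <<'E'
from h import *
o=ctrl.observe();print(o['tool_pos'])
c=cap('top','top3'); i=c['img'][:,:,::-1]; d=cap('side','side3')['img'][:,:,::-1]
p=w2pix(d,[.439,-.359,.19]) if 0 else w2pix(load('side3'),[.439,-.359,.15]).astype(int); print(p)
R=lambda a:cv2.resize(a,(400,300),interpolation=cv2.INTER_CUBIC)
x,y=p[0]-40,max(p[1]-30,0)
cv2.imwrite('pics/e.png',np.vstack([np.hstack([R(i[145:190,195:255]),R(i[130:175,320:380])]),np.hstack([R(d[y:y+60,x:x+80]),R(i[190:250,380:460])])]))
E
```

```text
[ 0.43735465 -0.35955898  0.25237837]
[352 130]
```

View pics/e.png

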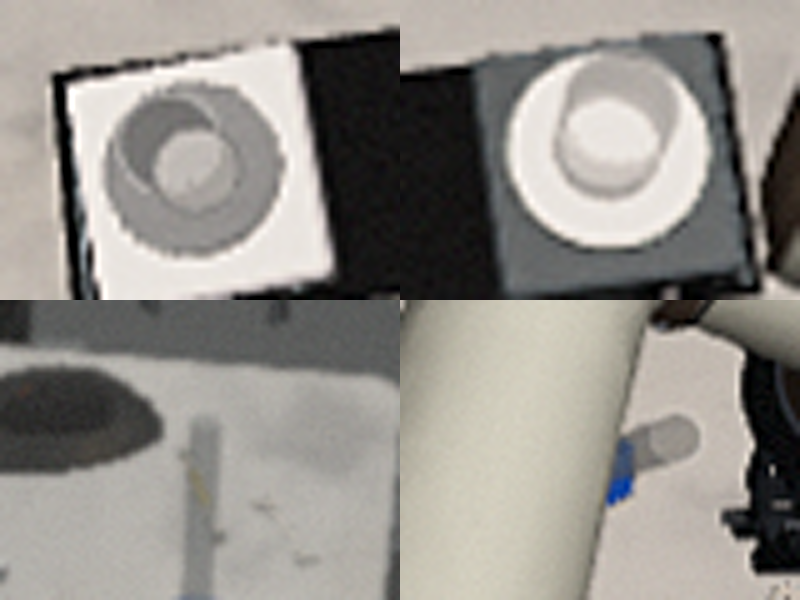

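Both beakers stand on their plates: small base at (198,170) on the pan at (195,168), large base at (613,145) on the plate at (610,151), so 2–3 mm off. The cylinder's top is at (205,415) in the side crop and (675,438) in the top crop.

```bash
python3 - <<'E'
from h import *
for n,q in(('top3',(435.0-.0,217.6)),('side3',None)):
    c=load(n); print(n,'tcp',w2pix(c,[.4374,-.3596,.265]),'cyltop',w2pix(c,[.4387,-.3585,.182]))
s=load('side3'); a=pix2w(s,312+205/5,100+118/5,.182); print(a)
t=load('top3'); print('t',pix2w(t,380+275/5,190+138/5,.182))
f=lambda u,v,z,x0,y0:pix2w(t,x0+(u+.5)/6.667-.5,y0+(v+.5)/6.667-.5,z)[:2].round(4)
print('small',f(198,170,.045,195,145),'pan',f(195,168,.044,195,145),'large',f(213,145,.06,320,130),'plate',f(210,151,.059,320,130))
i=t['img'][:,:,::-1];R=lambda a:cv2.resize(a,(400,300),interpolation=cv2.INTER_CUBIC)
cv2.imwrite('pics/f.png',np.hstack([R(i[195:255,410:490]),R(s['img'][80:140,312:392,::-1])]))
E
```

```text
top3 tcp [445.65505786 214.45033237] cyltop [434.80307519 217.52255203]
side3 tcp [354.05747806 103.33751563] cyltop [352.66019717 123.21723152]
[ 0.43703704 -0.35544532  0.182     ]
t [ 0.43848988 -0.35900785  0.182     ]
small [0.604  0.2293] pan [0.6052 0.2309] large [ 0.654  -0.1567] plate [ 0.6514 -0.1553]
```

View pics/f.png

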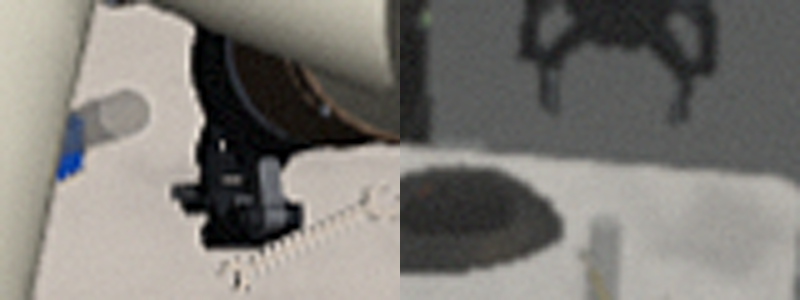

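Side crop: the fingers at (550,110) and (680,120) straddle the cylinder top at (605,215). Aligned, so I'm descending.

Emit:
jog_arm:
  linear:
    - [0, -0.001, 0.02]
    - [0, 0, 0.03]
    - [0, 0, 0.03]
    - [0, 0, 0.03]
    - [0, 0, 0.018]
    - [0, 0, 0]
    - [0, 0, 0]
  twist: [0, 0, 0, 0, 0, 0, 0]

```text
time: 15.57
tool_pos: [0.4396, -0.3573, 0.1246]
tcp_rot: [0.0, 0.708, -0.706, -0.001]
contact_force: [0.2, 0.1, 0.9]
opening: 0.998
grip_force: 0.0
```

Emit:
jog_arm:
  linear:
    - [0, 0, 0]
    - [0, 0, 0]
    - [0, 0, 0]
    - [0, 0, 0]
    - [0, 0, 0]
    - [0, 0, 0]
    - [0, 0, 0]
    - [0, 0, 0]
  twist: [0, 0, 0, 0, 0, 0, 0, 0]
  fingers: -1

```text
time: 16.23
tool_pos: [0.4397, -0.3587, 0.1258]
tcp_rot: [-0.0, 0.707, -0.707, 0.001]
contact_force: [0.2, 0.6, 5.8]
opening: 0.325
grip_force: 25.0
```

Emit:
jog_arm:
  linear:
    - [0, 0, 0]
    - [0, 0, -0.01]
    - [0, 0, -0.02]
    - [0, 0, -0.02]
    - [0, 0, -0.02]
    - [0, 0, -0.02]
    - [0, 0, -0.01]
    - [0, 0, 0]
  twist: [0, 0, 0, 0, 0, 0, 0, 0]

```text
time: 16.9
tool_pos: [0.4401, -0.3589, 0.2272]
tcp_rot: [-0.001, 0.707, -0.707, 0.002]
contact_force: [-0.8, -1.2, -0.4]
opening: 0.329
grip_force: 24.9
```

Emit:
jog_arm:
  linear:
    - [-0.035, 0, 0]
    - [-0.036, 0, 0]
    - [-0.036, 0, 0]
    - [-0.036, 0, 0]
    - [-0.036, 0, 0]
    - [-0.036, -0.01, 0]
    - [-0.036, -0.02, 0]
    - [-0.036, -0.02, 0]
  twist: [0, 0, 0, 0, 0, 0, 0, 0]

```text
time: 17.57
tool_pos: [0.488, -0.0695, 0.2237]
tcp_rot: [-0.001, -0.707, 0.707, 0.001]
contact_force: [1.1, -0.6, -1.4]
opening: 0.326
grip_force: 24.9
```

Emit:
jog_arm:
  linear:
    - [-0.025, -0.03, 0]
    - [-0.015, -0.03, 0]
    - [-0.005, -0.03, 0]
    - [0, -0.03, 0]
    - [0, -0.02, 0]
    - [0, -0.0065, 0]
    - [0, 0, 0]
    - [0, 0, 0]
  twist: [0, 0, 0, 0, 0, 0, 0, 0]

```text
time: 18.23
tool_pos: [0.6344, -0.0264, 0.223]
tcp_rot: [-0.001, -0.707, 0.707, 0.001]
contact_force: [0.4, 0.1, -1.1]
opening: 0.318
grip_force: 25.0
```

Emit:
jog_arm:
  linear:
    - [0, 0, 0]
    - [0, 0, 0]
    - [0, 0, 0]
  twist: [0, 0, 0]

```text
time: 18.48
tool_pos: [0.6348, -0.0263, 0.2254]
tcp_rot: [-0.0, 0.707, -0.707, 0.0]
contact_force: [0.8, -0.2, -1.2]
opening: 0.32
grip_force: 25.0
```

```bash
python3 - <<'E'
from h import *
o=ctrl.observe();print(o['tool_pos'],o['opening'],o['tcp_rot'])
R=lambda a:cv2.resize(a,(400,400),interpolation=cv2.INTER_CUBIC)
A=[]
for n in('side','top'):
    c=cap(n,n+'4'); p=w2pix(c,[.6356,-.0263,.1]).astype(int);print(n,p); x,y=p-40; A.append(R(c['img'][y:y+80,x:x+80,::-1]))
cv2.imwrite('pics/g.png',np.hstack(A))
E
```

```text
[ 0.63477606 -0.02633867  0.22538571] 0.31984529895337377 [-2.23098713e-04  7.07199640e-01 -7.07013873e-01  5.43563653e-05]
side [284 182]
top [308 154]
```

View pics/g.png

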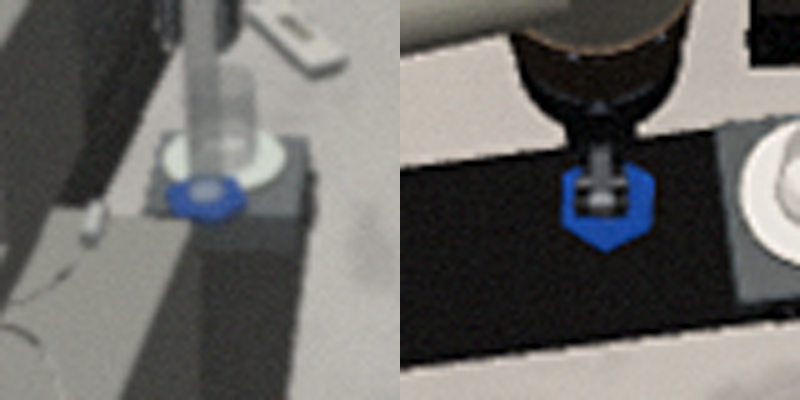

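The cylinder hangs upright with its foot at (608,198) in the top crop, over the intended place.

```bash
python3 - <<'E'
from h import *
c=load('top4'); print(pix2w(c,268+(208.5)/5-.5,114+(196.5)/5-.5,.1), w2pix(c,[.6356,-.0263,.1]))
E
```

```text
[ 0.6397808  -0.02956029  0.1       ] [308.09022999 154.20864142]
```

Emit:
jog_arm:
  linear:
    - [0, -0.0005, 0.01]
    - [0, 0, 0.02]
    - [0, 0, 0.02]
    - [0, 0, 0.02]
    - [0, 0, 0.015]
    - [0, 0, 0.007]
    - [0, 0, 0]
    - [0, 0, 0]
  twist: [0, 0, 0, 0, 0, 0, 0, 0]

```text
time: 19.25
tool_pos: [0.6362, -0.0262, 0.1328]
tcp_rot: [-0.0, 0.707, -0.707, 0.0]
contact_force: [-0.4, 0.6, -2.1]
opening: 0.324
grip_force: 25.0
```

Emit:
jog_arm:
  linear:
    - [-0.002, 0.001, 0.001]
    - [0, 0, 0.001]
    - [0, 0, 0.001]
    - [0, 0, 0]
    - [0, 0, 0]
  twist: [0, 0, 0, 0, 0]

```text
time: 19.67
tool_pos: [0.6353, -0.0242, 0.1302]
tcp_rot: [-0.0, 0.707, -0.707, 0.0]
contact_force: [0.7, 0.2, -0.7]
opening: 0.32
grip_force: 25.1
```

Emit:
jog_arm:
  linear:
    - [0, 0, 0.001]
    - [0, 0, 0]
    - [0, 0, 0]
  twist: [0, 0, 0]

```text
time: 19.92
tool_pos: [0.6355, -0.0244, 0.1301]
tcp_rot: [-0.0, 0.707, -0.707, 0.001]
contact_force: [-1.5, 0.3, 5.5]
opening: 0.322
grip_force: 25.7
```

Emit:
jog_arm:
  linear:
    - [0, 0, 0]
    - [0, 0, 0]
    - [0, 0, 0]
    - [0, 0, 0]
    - [0, 0, 0]
    - [0, 0, 0]
  twist: [0, 0, 0, 0, 0, 0]
  fingers: 1

```text
time: 20.42
tool_pos: [0.6351, -0.0242, 0.1285]
tcp_rot: [0.0, 0.707, -0.707, -0.0]
contact_force: [0.0, -0.3, -0.3]
opening: 1.003
grip_force: 0.0
```

Emit:
jog_arm:
  linear:
    - [0, 0, -0.01]
    - [0, 0, -0.025]
    - [0, 0, -0.025]
    - [0, 0, -0.025]
    - [0, 0, -0.025]
    - [0, 0, -0.02]
  twist: [0, 0, 0, 0, 0, 0]

```text
time: 20.92
tool_pos: [0.6356, -0.0243, 0.2621]
tcp_rot: [-0.001, 0.707, -0.707, 0.001]
contact_force: [0.1, 0.1, 0.4]
opening: 1.0
grip_force: 0.0
```

Emit:
jog_arm:
  linear:
    - [-0.0216, 0.0264, 0]
    - [-0.0216, 0.0264, 0]
    - [-0.0216, 0.0264, 0]
    - [-0.0216, 0.0264, 0]
    - [-0.0216, 0.0264, 0]
    - [-0.0216, 0.0264, 0]
    - [-0.0216, 0.0264, 0]
    - [-0.0216, 0.0264, 0]
  twist: [0, 0, 0, 0, 0, 0, 0, 0]

```text
time: 21.58
tool_pos: [0.4226, 0.1492, 0.2598]
tcp_rot: [-0.001, 0.707, -0.707, 0.0]
contact_force: [0.7, 1.1, 0.3]
opening: 1.002
grip_force: 0.0
```

Emit:
jog_arm:
  linear:
    - [0, 0, 0.03]
    - [0, 0, 0.03]
    - [0, 0, 0.03]
    - [0, 0, 0.03]
    - [0, 0, 0.02]
    - [0, 0, 0]
    - [0, 0, 0]
  twist: [-0.158, -0.158, -0.158, -0.158, -0.159, 0, 0]

```text
time: 22.17
tool_pos: [0.424, 0.1485, 0.1191]
tcp_rot: [0.001, 0.889, -0.458, 0.0]
contact_force: [0.0, -0.2, 0.4]
opening: 1.003
grip_force: 0.0
```

```bash
python3 - <<'E'
from h import *
o=ctrl.observe();print(o['tool_pos'],o['opening'],o['tcp_rot'])
R=lambda a:cv2.resize(a,(400,400),interpolation=cv2.INTER_CUBIC)
A=[]
c=cap('side','side5'); p=w2pix(c,[.425,.149,.08]).astype(int);print(p); x,y=p-30; A.append(R(c['img'][y:y+60,x:x+60,::-1]))
c=cap('top','top5'); A.append(R(c['img'][130:210,260:340,::-1]))
cv2.imwrite('pics/h.png',np.hstack(A))
E
```

```text
[0.42404966 0.14847544 0.11912844] 1.003241108313689 [ 5.41162944e-04  8.88865660e-01 -4.58167593e-01  5.57241313e-05]
[337 224]
```

View pics/h.png

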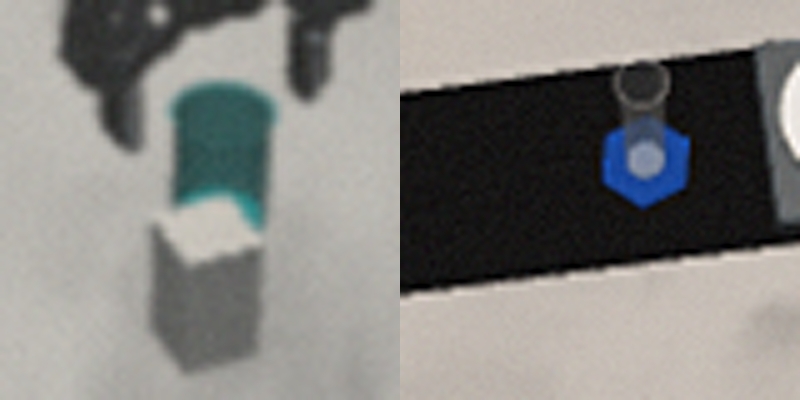

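Side crop: the fingers at (120,130) and (308,80) straddle the carton top at (208,230), aligned with its faces. The cylinder stands on the mat with its foot centre near (646,163).

```bash
python3 - <<'E'
from h import *
c=load('top5')
for u,v,z in((246,163,.012),(242,85,.186)): print(pix2w(c,260+(u+.5)/5-.5,130+(v+.5)/5-.5,z)[:2])
E
```

```text
[ 0.63373044 -0.02726416]
[ 0.63335045 -0.02724673]
```

Emit:
jog_arm:
  linear:
    - [0, 0, 0.02]
    - [0, 0, 0.025]
    - [0, 0, 0.025]
    - [0, 0, 0.015]
    - [0, 0, 0.009]
    - [0, 0, 0]
    - [0, 0, 0]
  twist: [0, 0, 0, 0, 0, 0, 0]

```text
time: 22.85
tool_pos: [0.4249, 0.1493, 0.026]
tcp_rot: [-0.001, 0.889, -0.457, 0.001]
contact_force: [1.5, 0.3, -0.1]
opening: 0.995
grip_force: 0.0
```

Emit:
jog_arm:
  linear:
    - [0, 0, 0]
    - [0, 0, 0]
    - [0, 0, 0]
    - [0, 0, 0]
    - [0, 0, 0]
    - [0, 0, 0]
    - [0, 0, 0]
    - [0, 0, 0]
  twist: [0, 0, 0, 0, 0, 0, 0, 0]
  fingers: -1

```text
time: 23.52
tool_pos: [0.4244, 0.149, 0.0257]
tcp_rot: [-0.001, 0.89, -0.457, 0.0]
contact_force: [-1.7, 0.8, 7.5]
opening: 0.467
grip_force: 25.9
```

Emit:
jog_arm:
  linear:
    - [0, 0, -0.01]
    - [0, 0, -0.02]
    - [0, 0, -0.02]
    - [0, 0, -0.02]
    - [0, 0, -0.01]
    - [0, 0, 0]
  twist: [0, 0, 0, 0, 0, 0]

```text
time: 24.02
tool_pos: [0.425, 0.1494, 0.107]
tcp_rot: [-0.002, 0.89, -0.457, 0.001]
contact_force: [0.8, -0.4, -0.7]
opening: 0.466
grip_force: 25.3
```

Emit:
jog_arm:
  linear:
    - [0, 0, 0]
    - [0, 0, 0]
    - [0, 0, 0]
    - [0, 0, 0]
    - [0, 0, 0]
  twist: [0.127, 0.127, 0.127, 0.127, 0.127]

```text
time: 24.43
tool_pos: [0.4231, 0.148, 0.1037]
tcp_rot: [0.001, 0.747, -0.664, -0.0]
contact_force: [0.7, -0.2, -0.9]
opening: 0.465
grip_force: 25.2
```

Emit:
jog_arm:
  linear:
    - [0.0087, -0.0235, 0]
    - [0.0087, -0.0235, 0]
    - [0.0087, -0.0235, 0]
    - [0.0087, -0.0235, 0]
    - [0.0087, -0.0235, 0]
    - [0.0087, -0.0235, 0]
    - [0.0087, -0.0235, 0]
    - [0.0087, -0.0235, 0]
  twist: [0, 0, 0, 0, 0, 0, 0, 0]

```text
time: 25.1
tool_pos: [0.6192, 0.1018, 0.1029]
tcp_rot: [0.001, 0.749, -0.663, -0.001]
contact_force: [0.9, 0.7, -0.1]
opening: 0.466
grip_force: 25.4
```

Emit:
jog_arm:
  linear:
    - [0, 0, 0]
    - [0, 0, 0]
    - [0, 0, 0]
  twist: [0, 0, 0]

```text
time: 25.35
tool_pos: [0.6176, 0.1021, 0.1032]
tcp_rot: [0.001, 0.749, -0.663, -0.001]
contact_force: [0.3, -0.2, 0.7]
opening: 0.469
grip_force: 25.5
```

Emit:
jog_arm:
  linear:
    - [0, -0.001, 0.015]
    - [0, 0, 0.02]
    - [0, 0, 0.02]
    - [0, 0, 0.01]
    - [0, 0, 0.006]
    - [0, 0, 0.001]
    - [0, 0, 0]
    - [0, 0, 0]
  twist: [0, 0, 0, 0, 0, 0, 0, 0]

```text
time: 26.02
tool_pos: [0.6206, 0.103, 0.034]
tcp_rot: [-0.001, 0.749, -0.662, 0.001]
contact_force: [0.6, 0.7, -0.3]
opening: 0.469
grip_force: 25.5
```

Emit:
jog_arm:
  linear:
    - [0, 0, 0.001]
    - [0, 0, 0]
    - [0, 0, 0]
  twist: [0, 0, 0]

```text
time: 26.27
tool_pos: [0.6202, 0.1027, 0.0324]
tcp_rot: [-0.0, 0.749, -0.662, 0.0]
contact_force: [0.4, -0.4, -1.1]
opening: 0.471
grip_force: 25.5
```

Emit:
jog_arm:
  linear:
    - [0, 0, 0.001]
    - [0, 0, 0.001]
    - [0, 0, 0]
    - [0, 0, 0]
  twist: [0, 0, 0, 0]

```text
time: 26.6
tool_pos: [0.62, 0.1026, 0.0298]
tcp_rot: [-0.0, 0.749, -0.662, 0.0]
contact_force: [-0.8, -0.4, -0.1]
opening: 0.468
grip_force: 25.5
```

Emit:
jog_arm:
  linear:
    - [0, 0, 0.0005]
    - [0, 0, 0]
    - [0, 0, 0]
  twist: [0, 0, 0]

```text
time: 26.85
tool_pos: [0.62, 0.1026, 0.0298]
tcp_rot: [-0.0, 0.749, -0.662, 0.0]
contact_force: [-1.8, -0.2, 3.3]
opening: 0.465
grip_force: 25.9
```

Emit:
jog_arm:
  linear:
    - [0, 0, 0]
    - [0, 0, 0]
    - [0, 0, 0]
    - [0, 0, 0]
    - [0, 0, 0]
    - [0, 0, 0]
  twist: [0, 0, 0, 0, 0, 0]
  fingers: 1

```text
time: 27.35
tool_pos: [0.6199, 0.1026, 0.0292]
tcp_rot: [0.0, 0.749, -0.662, -0.0]
contact_force: [1.6, -0.5, -0.2]
opening: 0.999
grip_force: 0.0
```

Emit:
jog_arm:
  linear:
    - [0, 0, -0.015]
    - [0, 0, -0.025]
    - [0, 0, -0.035]
    - [0, 0, -0.035]
    - [0, 0, -0.035]
    - [0, 0, -0.035]
    - [0, 0, -0.035]
  twist: [0, 0, 0, 0, 0, 0, 0]

```text
time: 27.93
tool_pos: [0.6195, 0.1025, 0.2462]
tcp_rot: [-0.0, 0.749, -0.662, -0.0]
contact_force: [0.2, 1.3, 0.5]
opening: 0.997
grip_force: 0.0
```

Emit:
jog_arm:
  linear:
    - [-0.03, 0.025, 0]
    - [-0.03, 0.025, 0]
    - [-0.03, 0.025, 0]
    - [-0.03, 0.025, 0]
    - [-0.03, 0.025, 0]
    - [-0.03, 0.025, 0]
    - [-0.03, 0.01, 0]
    - [0, 0, 0]
  twist: [0, 0, 0, 0, 0, 0, 0, 0]

```text
time: 28.6
tool_pos: [0.4332, 0.295, 0.2448]
tcp_rot: [-0.001, 0.751, -0.66, -0.0]
contact_force: [-0.1, -0.3, 0.6]
opening: 1.0
grip_force: 0.0
```

```bash
python3 - <<'E'
from h import *
i=cap('top','top6')['img'][120:220,180:400,::-1]; s=cap('side','side6')['img'][130:310,220:400,::-1]
cv2.imwrite('pics/i.png',np.vstack([cv2.resize(i,(770,350),interpolation=cv2.INTER_CUBIC),cv2.copyMakeBorder(cv2.resize(s,(250,250),interpolation=cv2.INTER_CUBIC),0,0,0,520,0)]))
E
```

```text
(no output)
```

View pics/i.png

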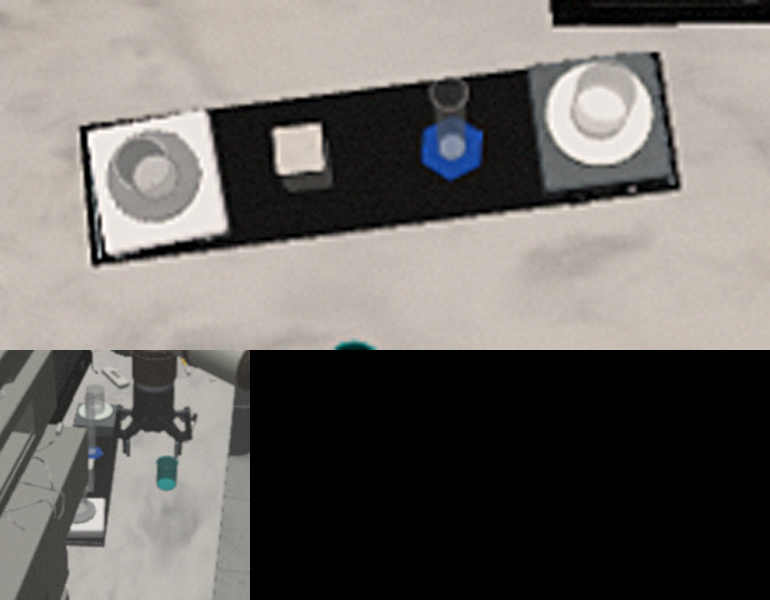

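All four stand upright in a row: pan (153,177), carton top (299,149), cylinder foot (452,148), plate (600,112). I'll check the carton number and hand in.

```bash
python3 - <<'E'
from h import *
p=pix2w(load('top6'),180+299.5/3.5-.5,120+149.5/3.5-.5,.074); print(p)
if np.linalg.norm(p[:2]-[.62,.1026])<.006: print(ctrl.close_job())
E
```

```text
[0.61971628 0.1017775  0.074     ]
the job is handed in; nothing more can be done
None
```

Job handed in after about 29 s: the large beaker is on the stirrer, the small beaker on the balance, and the cylinder and carton stand between them on the mat, each upright and within about 3 mm of its place in the row; adapter, marker and turquoise beaker were not touched.

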